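# Bring a tripped workshop machine back on

### The arm

A 6-joint arm with a two-finger parallel gripper is mounted at the origin on the work surface. World frame = base frame: x ahead of the robot, y to its left, z up, the work surface at z = 0. Lengths are in mm, angles in rad, forces in N, time in s.
With the tool pointing down it reaches from about 400 to 925 mm from the base axis. Payload 12.5 kg.
Tool frame: the origin (TCP) lies on the mounting face of the last link; the fingertips stand 190 mm ahead of it and the grasp point (between the pads) lies 171 mm ahead of it; z points along the fingers, y is the line along which they close (so a half turn about z gives the same grasp; the last joint's range is limited). The gripper opens to 95 mm and grips with 3 to 60 N. Pads are 20 mm wide; open, the fingers measure 119 mm over their backs; the gripper's body (75 mm by 180 mm) begins 59 mm behind the grasp point.
Start: joints at [1.038, 0.491, 1.559, -0, 1.092, -0.106], TCP at [258.702, 568.945, 404.761] pointing down, gripper open.
Joint ranges: [-3.1, 3.1], [-0.84, 2.19], [0.05, 2.79], [-1.13, 4.28], [0.06, 2.93], [-2.69, 2.69]. Speed limits (rad/s): [2.22, 2.22, 2.79, 3.14, 3.14, 3.14].

### API

Orientations are given as [roll, pitch, yaw] about the fixed x, y, z axes, in that order (R = Rz(yaw) Ry(pitch) Rx(roll)).
In Python, from cell import env gives the robot as it stands.
- The arm moves only by the tool carry_out, never from a script. Its argument "series" is a list of rows, each a list of 5 numbers: the shift along the tool's x, y, z in m, then the turn about the tool's z in degrees, then the opening, from 0 (shut) to 1 (fully open). A call has 1 to 20 rows; each row is the pose to reach, as a shift and turn from the pose commanded when the call began, along the tool's axes at that moment; what a row does not reach only later rows make up. A row lasts 1/8 s, in which the tool goes at most 62.5 mm and 10.7 degrees, less where a joint would pass 70% of its speed; a pose out of reach is approached as far as the arm can. A call with a gripper value outside its range is refused whole. The fingers move at their own pace and stop on an object; the grip force is fixed at half the most. Time passes only in rows, so rows that repeat a pose let the fingers close. It gives the time, the measured TCP pose, the force, the opening and the grip force at its end, in the units of the state.
- env.state(): the state, without advancing time (a new reading comes with each control period).
- env.read_camera(name): name is "side" or "top" or "wrist"; returns (picture, depth): 420x560x3 uint8, red, green, blue; 420x560 float32, mm along the optical axis (not along the pixel's ray), 0 where there is no reading.
- env.get_calibration(name): a dict with "intrinsics" (3x3 intrinsics, pixels), "D" ([k1, k2, p1, p2, k3] as OpenCV has them; the pictures are not rectified), "cam_to_world" (4x4, takes a point from camera to world coordinates); the wrist camera has in their place "T_tool_cam" (4x4, takes a point from camera to tool coordinates, whose origin is the TCP and whose axes are the flange's). Camera axes: x right, y up, looking along -z (the intrinsics and any distortion apply to the point x, -y, -z); pixel columns grow to the right and rows downward; lengths in mm; the calibration is good to about 2 mm. A picture is of the moment at which its call begins: read the wrist's pose just before it. get_calibration takes no time and is no camera call.
- env.job_done(): hands the job in; it is judged then, once.
The state is a dict: "t": time; "joints": joint angles; "qvel": joint speeds; "tau": joint torques, N m; "eef_pos": TCP position; "tcp_rot": TCP orientation; "ft_force": force on the tool from outside, world axes, zero at the start; "moment": the same for the moment, N m; "opening": opening from 0.0 (shut) to 1.0 (fully open); "grip_force": force on a finger pad.
Only numpy, scipy, OpenCV 4.12 (cv2) and the standard library are available. Lean on these libraries where they do the work, as an engineer would, in place of code of your own. Each camera call takes 0.05 s, during which the arm holds its last target. There are 200 camera calls.

### The job

The machine's breaker has tripped. With the closed fingertips, push the slim popped-out breaker pin fully home, then tip the supply rocker over by pressing its raised end fully down, and then press the square start key all the way in for a moment and let it come back up. Never push the mushroom-shaped stop head, leave the jar, block and tin where they stand, and finish clear of everything.

Things in the scene. Friction and masses are not known exactly. Their poses are not given: they have to be found in the camera images.
- board: fixed plywood board, 250 (its x) x 400 (its y) x 18 mm thick, screwed to the bench; origin: centre of its underside. Four fixed grey boxes, each 72 x 72 x 45 mm high, stand on it in a row along its y, 90 mm apart, on its half away from the robot, in varying order; their tops are 63 mm above the bench. The jar, block and tin stand on the nearer half
- breaker_pin_top (a point): centre of the top face of the breaker pin: a slim black upright pin of 14 mm diameter in a 26 mm steel collar 4 mm high, on one of the boxes. Tripped, it stands about 16 to 18 mm over its box; home, 8 mm. The point moves with the pin
- breaker_pin (a joint): how far the breaker pin is pushed in, m: 0 to 0.002 at the start (tripped), 0.010 fully home. It slides straight down against about 3 N of friction and stays where it is left
- rocker_raised_end (a point): point on the top of the black supply rocker (52 mm along its box's x, 30 mm wide, 8 mm thick), 18 mm from the middle towards the end raised at the start, the one away from the robot. The rocker pivots at its middle, 10 mm over its box, about its box's y axis; this point moves with it, from about 17 mm over the box to about 10 mm when fully tipped
- supply_box: the box with the rocker; origin at the centre of its underside; its x runs along the rocker's length from the lowered end to the end raised at the start, z up
- supply_rocker (a joint): tilt of the rocker, rad: 0 to 0.06 at the start (off, far end up), 0.4 fully tipped (on, far end down). It is held by friction (about 3 N at its raised end) and stays where it is left
- start_key_top (a point): centre of the top face of the square black start key, 36 x 36 mm, 12 mm over its box
- start_key (a joint): how far the start key is pushed in, m: 0 released, 0.006 all the way in. A spring returns it; 1.4 N starts it, about 6 N holds it all the way in
- stop_head_top (a point): centre of the top of the stop head, a round black mushroom of 42 mm diameter whose top is 26 mm over its box; not to be pushed (it yields straight down from about 1 N)
- stop_head (a joint): how far the stop head is pushed in, m: 0 released, 0.006 all the way in
- screw_jar: loose glass jar with a steel lid, 48 mm diameter, 68 mm high; origin at the centre of its underside
- wood_block: loose offcut of pale wood, 45 x 60 x 35 mm high; origin at the centre of its underside
- oil_tin: loose green tin with a paper label, 44 mm diameter, 75 mm high; origin at the centre of its underside
Mind the look-alikes: they are no part of the job. What is shaped like the screw_jar but orange or purple is not meant.

How it is judged (in metres and radians):
On the way, in this order (a step that is already met when the one before it is completed fails the run):
1. the breaker pin is pushed home (value of joint breaker_pin above 0.0085 m), for 0.2 s.
2. the supply rocker is tipped over (value of joint supply_rocker above 0.32 rad), for 0.2 s.
3. the start key is pressed in (value of joint start_key above 0.0045 m), for 0.1 s.
At the end, for the whole second after the job is handed in: the breaker pin is at least 8.5 mm in, the rocker is tipped past 0.32 of its 0.4 rad, the start key and the stop head are out (within 1.5 mm), and the jar, block and tin stand upright (within 0.2 rad) within 20 mm of where they were (value of joint breaker_pin above 0.0085 m and value of joint supply_rocker above 0.32 rad and value of joint each of start_key, stop_head below 0.0015 m and distance of each of screw_jar, wood_block, oil_tin from where it was at the start of the episode below 0.02 m and angle between each of screw_jar, wood_block, oil_tin's own z axis and vertical below 0.2 rad); the robot touches nothing.
It fails at once if the rocker is tipped before the breaker pin is home (value of joint supply_rocker above 0.2 rad and value of joint breaker_pin below 0.0085 m).
It fails at once if the start key is pressed before the rocker is tipped over (value of joint start_key above 0.003 m and value of joint supply_rocker below 0.32 rad).
It fails at once if the stop head is pushed (value of joint stop_head above 0.002 m).
It fails at once if the jar, block or tin is shifted, lifted or carried (distance of any of screw_jar, wood_block, oil_tin from where it was at the start of the episode above 0.02 m).
It also fails if it takes over 42 s, if anything falls off the work surface, if the arm or the gripper's body presses on something with over 40 N, if the wrist force passes 120 N, or if a joint passes its speed limit or range.

## Working session

There is one attempt and no reset: what is moved stays moved. The work goes in short steps, Python scripts to look and compute and a tool call to move; the robot and the scene stay as the last step left them, time stands still between calls to the robot, and variables do not carry over. Pictures are saved under pics/ and viewed, at most 10 in all, crops included, and the job is handed in when it is done.

Besides the shell and the picture viewer there is one more tool, called after "Emit:" in YAML: its name, and indented under it one key for each argument. carry_out: Moves the arm, as the interface text tells. Its arguments: {"type":"object","properties":{"series":{"type":"array","items":{"type":"array","items":{"type":"number"}}}},"required":["series"]}

```bash
mkdir -p pics
cat > h.py <<'E'
from cell import env
import numpy as np, cv2
from scipy.spatial.transform import Rotation as R
def cam(name):
    s=env.state(); im,d=env.read_camera(name); c=env.get_calibration(name)
    if name=="wrist":
        T=np.eye(4); T[:3,:3]=R.from_euler('xyz',s['tcp_rot']).as_matrix(); T[:3,3]=s['eef_pos']
        M=T@np.array(c['T_tool_cam'])
    else: M=np.array(c['cam_to_world'])
    return im,d,np.array(c['intrinsics']),np.array(c['D']),M
def ray(px,K,D,M):
    u=cv2.undistortPoints(np.array(px,float).reshape(-1,1,2),K,D).reshape(-1,2)
    v=np.c_[u[:,0],-u[:,1],-np.ones(len(u))]
    return v@M[:3,:3].T, M[:3,3]
def onplane(px,z,K,D,M):
    v,o=ray(px,K,D,M); return o+v*((z-o[2])/v[:,2])[:,None]
def cloud(d,K,D,M):
    h,w=d.shape; g=np.stack(np.meshgrid(np.arange(w),np.arange(h)),-1).reshape(-1,2)
    v,o=ray(g,K,D,M); return (o+v*d.reshape(-1,1)).reshape(h,w,3)
def save(n,im): cv2.imwrite('pics/'+n,cv2.cvtColor(im,cv2.COLOR_RGB2BGR))
E
python3 - <<'E'
from h import *
s=env.state(); print(s['t'],s['eef_pos'],s['tcp_rot'],s['ft_force'])
for n in('top','side'):
    im,d,K,D,M=cam(n); save(n+'0.png',im); np.savez(n+'0.npz',im=im,d=d,K=K,D=D,M=M); print(n,M[:3,3])
E
```

```text
0.0 [258.67454341 568.90491521 404.15527727] [-3.14046005e+00 -1.35830195e-04  2.71476443e+00] [-0.69163387  0.24443073 -0.76391728]
top [391.93659747  43.05552405 769.41371164]
side [ -87.30439714 -526.59200698  788.4485846 ]
```

View pics/top0.png

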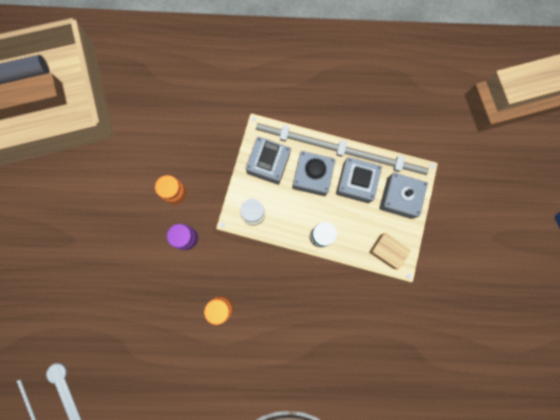

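View pics/side0.png

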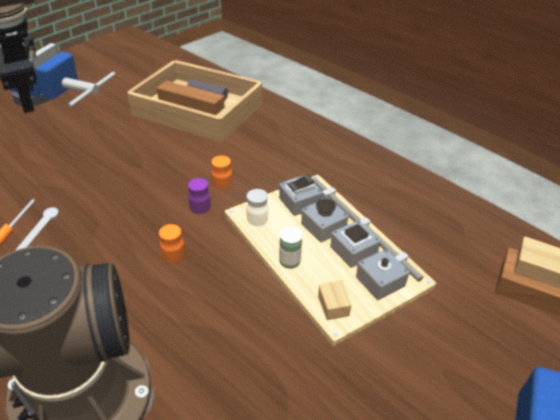

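The top picture shows the four candidates: the rocker at (268,158), the stop mushroom at (315,169), the square start key at (361,178) and the slim pin in its collar at (408,193). The jar is at (252,211), the tin at (323,235) and the block at (391,250). The orange and purple jars at (168,188), (181,236) and (217,311) are look-alikes off the board. The side picture shows the same order.

Run:
```python
from h import *
z=np.load('top0.npz'); K,D,M,im,d=[z[k] for k in('K','D','M','im','d')]
P=onplane([(268,158),(315,169),(361,178),(408,193)],80,K,D,M); print(P.round(1))
C=onplane([(252,115),(437,162),(412,281),(218,229)],18,K,D,M); print(C.round(1))
C=cloud(d,K,D,M)
for p in[(290,160),(278,172),(330,180),(361,178),(408,193),(398,205),(315,169),(342,150)]: print(p,C[p[1],p[0]].round(1))
s=env.state(); Rt=R.from_euler('xyz',s['tcp_rot']).as_matrix(); print(Rt.round(3))
c=env.get_calibration('wrist'); print(np.array(c['T_tool_cam']).round(3),c['intrinsics'])
# box tops
m=((C[...,2]>55)&(C[...,2]<70)).astype(np.uint8); n,l,st,ce=cv2.connectedComponentsWithStats(m)
for i in range(1,n):
    if st[i,4]>300:
        q=C[l==i][:,:2].astype(np.float32); print(ce[i].round(),st[i,4],cv2.minAreaRect(q))
save('crop0.png',cv2.resize(im[100:290,210:450],None,fx=3,fy=3,interpolation=cv2.INTER_CUBIC))
```

```text
[[ 597.    53.3   80. ]
 [ 578.9  -35.2   80. ]
 [ 564.5 -121.6   80. ]
 [ 538.8 -209.1   80. ]]
[[ 706.5   90.4   18. ]
 [ 619.  -293.3   18. ]
 [ 376.7 -235.2   18. ]
 [ 466.9  148.2   18. ]]
(290, 160) [612.9   9.2  17.9]
(278, 172) [575.6  33.5  61.4]
(330, 180) [563.2 -66.4  61.7]
(361, 178) [ 566.3 -123.3   72.8]
(408, 193) [ 539.1 -209.6   78.7]
(398, 205) [ 519.  -196.5   60.7]
(315, 169) [576.7 -34.3  88.2]
(342, 150) [632. -94.  36.]
[[-0.91   0.414 -0.   ]
 [ 0.414  0.91  -0.001]
 [ 0.    -0.001 -1.   ]]
[[-0.0000e+00  9.5900e-01  2.8400e-01  8.1304e+01]
 [ 1.0000e+00  0.0000e+00  1.0000e-03  2.7800e-01]
 [ 1.0000e-03  2.8400e-01 -9.5900e-01  2.0114e+01]
 [ 0.0000e+00  0.0000e+00  0.0000e+00  1.0000e+00]] [[333.40726583   0.         276.76191139]
 [  0.         333.40726583 211.88836197]
 [  0.           0.           1.        ]]
[57. 82.] 2236 ((737.173583984375, 501.28594970703125), (235.54507446289062, 192.71876525878906), 16.583009719848633)
[508.  96.] 307 ((740.7867431640625, -448.9508972167969), (146.417724609375, 62.31936264038086), 78.53209686279297)
[268. 160.] 827 ((604.2014770507812, 53.393333435058594), (71.88614654541016, 72.27408599853516), 72.35669708251953)
[314. 172.] 984 ((580.830810546875, -36.116886138916016), (71.99403381347656, 71.99768829345703), 78.9610366821289)
[360. 179.] 1009 ((569.938232421875, -125.18194580078125), (72.13137817382812, 72.00049591064453), 76.37224578857422)
[406. 194.] 1328 ((542.251953125, -213.09442138671875), (72.83381652832031, 73.12481689453125), 75.18256378173828)
[168. 187.] 438 ((539.837158203125, 240.46250915527344), (41.61675262451172, 42.10523986816406), 49.07343673706055)
[179. 235.] 448 ((448.48828125, 211.92506408691406), (41.89943313598633, 41.48481750488281), 2.066824197769165)
[217. 311.] 495 ((315.0038757324219, 136.15013122558594), (42.2989387512207, 42.828948974609375), 53.39969253540039)
```

View pics/crop0.png

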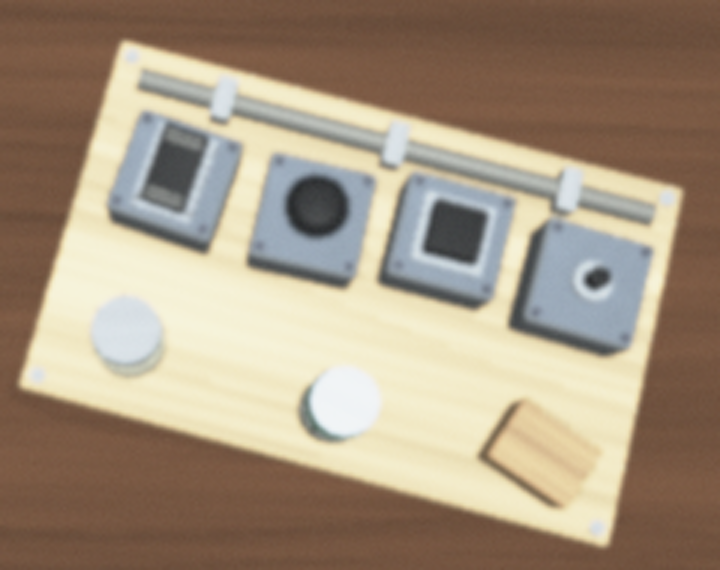

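The crop confirms the choice: the pin with its steel collar is on the rightmost box, then the start key, the stop mushroom and the rocker going left. I'll move over the pin with the gripper shut and take a wrist look.

Emit:
carry_out:
  series:
    - [-0.58, -0.593, 0.054, -10.5, 0]
    - [-0.58, -0.593, 0.054, -10.5, 0]
    - [-0.58, -0.593, 0.054, -10.5, 0]
    - [-0.58, -0.593, 0.054, -10.5, 0]
    - [-0.58, -0.593, 0.054, -10.5, 0]
    - [-0.58, -0.593, 0.054, -10.5, 0]
    - [-0.58, -0.593, 0.054, -10.5, 0]
    - [-0.58, -0.593, 0.054, -10.5, 0]
    - [-0.58, -0.593, 0.054, -10.5, 0]
    - [-0.58, -0.593, 0.054, -10.5, 0]
    - [-0.58, -0.593, 0.054, -10.5, 0]
    - [-0.58, -0.593, 0.054, -10.5, 0]
    - [-0.58, -0.593, 0.054, -10.5, 0]
    - [-0.58, -0.593, 0.054, -10.5, 0]
    - [-0.58, -0.593, 0.054, -10.5, 0]
    - [-0.58, -0.593, 0.054, -10.5, 0]
    - [-0.58, -0.593, 0.054, -10.5, 0]

```text
t: 2.22
eef_pos: [541.0, -209.5, 351.1]
tcp_rot: [3.141, 0.0, 2.9]
ft_force: [-0.2, 0.9, 1.1]
opening: 0.005
grip_force: 0.0
```

```bash
cat > look.py <<'E'
import sys
from h import *
s=env.state(); print(s['t'],np.round(s['eef_pos'],1),np.round(s['tcp_rot'],4),np.round(s['ft_force'],1),s['opening'])
im,d,K,D,M=cam('wrist'); n=sys.argv[1]; save(n+'.png',im); np.savez(n+'.npz',im=im,d=d,K=K,D=D,M=M)
C=cloud(d,K,D,M)
m=((C[...,2]>57)&(C[...,2]<67)).astype(np.uint8); k,l,st,ce=cv2.connectedComponentsWithStats(m)
for i in range(1,k):
    if st[i,4]>800: print('box',ce[i].round(),st[i],cv2.minAreaRect(C[l==i][:,:2].astype(np.float32)),np.median(C[l==i][:,2]))
m=((C[...,2]>69.5)&(C[...,2]<95)).astype(np.uint8); k,l,st,ce=cv2.connectedComponentsWithStats(m)
for i in range(1,k):
    if st[i,4]>60: q=C[l==i];print('top',ce[i].round(),st[i,4],cv2.minAreaRect(q[:,:2].astype(np.float32)),np.percentile(q[:,2],[5,50,95]).round(1))
E
python3 look.py w1
```

```text
2.225 [ 541.  -209.5  351.1] [3.1414e+00 1.0000e-04 2.8996e+00] [-0.2  0.9  1.1] 0.004908785495878555
box [481. 202.] [ 441  164   96   84 4774] ((579.1854858398438, -34.66630172729492), (72.95771026611328, 71.33952331542969), 78.18492126464844) 62.69126395448791
box [273. 209.] [ 231  169   87   84 6235] ((539.4439697265625, -211.59877014160156), (72.13616943359375, 71.20136260986328), 74.91388702392578) 62.85132098040265
box [380. 215.] [ 338  178   90   81 4864] ((567.8574829101562, -123.95746612548828), (72.02527618408203, 71.63544464111328), 76.38155364990234) 62.92622174393395
top [471.  55.] 4374 ((456.754638671875, -51.916831970214844), (42.528507232666016, 42.50160598754883), 11.95021915435791) [75.3 92.4 93.8]
top [502. 214.] 2188 ((579.3360595703125, -35.25309371948242), (41.13962936401367, 40.4219856262207), 70.09614562988281) [79.6 85.8 88.4]
top [386. 223.] 1850 ((567.539794921875, -123.7943115234375), (36.11272048950195, 35.428977966308594), 76.34488677978516) [72.5 74.7 75.9]
top [273. 218.] 275 ((539.680419921875, -211.56556701660156), (13.563305854797363, 13.2416353225708), 29.6575984954834) [72.1 79.9 81.2]
```

View pics/w1.png

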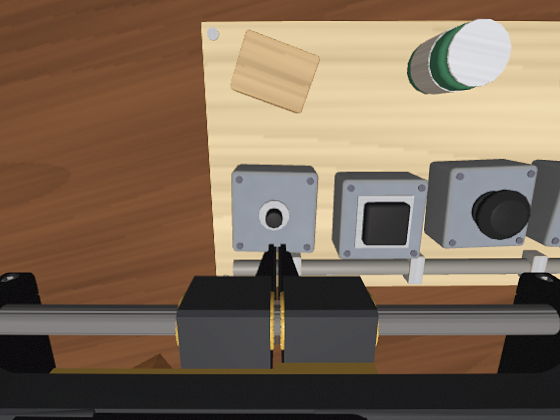

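The wrist picture shows the pin at (273,217), the key at (386,223) and the stop head at (502,214). Now I press the pin home in small steps.

Emit:
carry_out:
  series:
    - [0.001, -0.0024, 0.04, 0, 0]
    - [0.001, -0.0024, 0.075, 0, 0]
    - [0.001, -0.0024, 0.082, 0, 0]
    - [0.001, -0.0024, 0.085, 0, 0]
    - [0.001, -0.0024, 0.088, 0, 0]
    - [0.001, -0.0024, 0.09, 0, 0]
    - [0.001, -0.0024, 0.091, 0, 0]
    - [0.001, -0.0024, 0.092, 0, 0]

```text
t: 3.28
eef_pos: [539.8, -213.0, 261.0]
tcp_rot: [-3.141, 0.002, 2.898]
ft_force: [-8.3, 4.9, 31.7]
opening: 0.001
grip_force: 15.8
```

Emit:
carry_out:
  series:
    - [0, 0, -0.01, 0, 0]
    - [0, 0, -0.06, 0, 0]
    - [0.003, 0.06, -0.092, 0, 0]
    - [0.003, 0.12, -0.092, 0, 0]
    - [0.003, 0.18, -0.092, 0, 0]
    - [0.003, 0.24, -0.092, 0, 0]
    - [0.003, 0.273, -0.092, 0, 0]
    - [0.003, 0.273, -0.092, 0, 0]
    - [0.003, 0.273, -0.092, 0, 0]

```text
t: 4.4
eef_pos: [602.5, 52.0, 350.8]
tcp_rot: [-3.142, 0.0, 2.898]
ft_force: [0.4, -0.8, 0.3]
opening: 0.006
grip_force: 0.0
```

```bash
python3 look.py w2
python3 - <<'E'
from h import *
z=np.load('w2.npz'); C=cloud(z['d'],z['K'],z['D'],z['M'])
# pin area height from side/top: 
m=(np.hypot(C[...,0]-539.6,C[...,1]+211.6)<6)&(C[...,2]>50)&(C[...,2]<95); print('pin z',m.sum(),np.median(C[m][:,2]) if m.any() else '')
E
```

```text
4.4 [602.5  52.  350.8] [-3.1415e+00  3.0000e-04  2.8980e+00] [ 0.4 -0.8  0.3] 0.005527925702254546
box [175. 205.] [ 124  167   93   85 4800] ((579.1873168945312, -33.738426208496094), (71.3457260131836, 72.25445556640625), 78.4085922241211) 62.812749627031735
box [280. 205.] [ 237  168   90   86 3926] ((602.1961669921875, 55.417598724365234), (72.0160903930664, 71.23077392578125), 72.29110717773438) 62.82662819154777
box [ 73. 219.] [  20  181   98   81 4701] ((567.8919067382812, -121.94532775878906), (72.95760345458984, 71.3808364868164), 76.21258544921875) 63.08285769268008
top [80. 60.] 4349 ((457.31610107421875, -49.8688850402832), (42.449283599853516, 42.28801345825195), 14.82992935180664) [75.3 92.7 94. ]
top [281.  71.] 3313 ((497.79913330078125, 81.52397918701172), (42.53804397583008, 42.61528396606445), 85.20265197753906) [84.7 85.9 87.1]
top [281. 216.] 2754 ((602.3785400390625, 55.411922454833984), (38.03804016113281, 51.57093048095703), 72.3067398071289) [71.8 75.5 81. ]
top [163. 218.] 2065 ((579.2786865234375, -33.71417999267578), (39.740291595458984, 41.192138671875), 88.70364379882812) [81.  86.3 88.7]
top [ 61. 227.] 1892 ((568.2152709960938, -122.65107727050781), (36.46571350097656, 36.3028564453125), 76.2070083618164) [71.8 74.9 76.1]
pin z 0
```

View pics/w2.png

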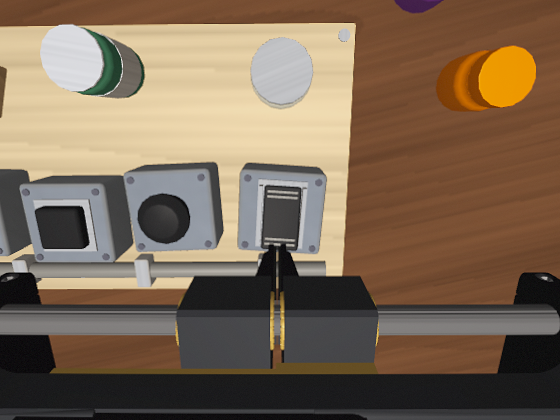

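The wrist picture shows the rocker at (281,216) with its raised end towards the fingers, at about (281,240), and the stop head beside it at (163,218). First I check the pin depth.

Run:
```python
from h import *
im,d,K,D,M=cam('top'); C=cloud(d,K,D,M)
m=(np.hypot(C[...,0]-539.6,C[...,1]+211.6)<8)&(C[...,2]>50); print(np.sort(C[m][:,2]).round(1)[-12:])
```

```text
[70.1 70.1 70.1 70.1 70.4 70.6 70.7 70.9 71.  71.2 71.5 71.6]
```

Emit:
carry_out:
  series:
    - [-0.021, 0.002, 0.05, 3.7, 0]
    - [-0.021, 0.002, 0.076, 3.7, 0]

```text
t: 4.75
eef_pos: [623.9, 48.0, 272.9]
tcp_rot: [-3.141, -0.001, 2.831]
ft_force: [-0.0, 0.2, -0.3]
opening: 0.002
grip_force: 0.0
```

Pin home (~71 mm). Now I tip the rocker.

Emit:
carry_out:
  series:
    - [0, 0, 0.004, 0, 0]
    - [0, 0, 0.006, 0, 0]
    - [0, 0, 0.008, 0, 0]
    - [0, 0, 0.01, 0, 0]
    - [0, 0, 0.01, 0, 0]

```text
t: 5.38
eef_pos: [623.7, 49.3, 266.0]
tcp_rot: [3.141, 0.003, 2.834]
ft_force: [1.5, -3.5, 4.2]
opening: 0.01
grip_force: 2.3
```

Emit:
carry_out:
  series:
    - [0, 0, 0.002, 0, 0]
    - [0, 0, 0.003, 0, 0]
    - [0, 0, 0.004, 0, 0]
    - [0, 0, 0.004, 0, 0]

```text
t: 5.88
eef_pos: [623.8, 49.3, 264.3]
tcp_rot: [3.141, 0.005, 2.834]
ft_force: [-5.1, -3.5, 27.5]
opening: 0.007
grip_force: 13.4
```

Emit:
carry_out:
  series:
    - [0, 0, -0.02, 0, 0]
    - [0.01, 0, -0.08, 0, 0]
    - [0.021, 0, -0.09, 0, 0]
    - [0.021, 0, -0.09, 0, 0]
    - [0.021, 0, -0.09, 0, 0]

```text
t: 6.5
eef_pos: [603.4, 55.9, 349.5]
tcp_rot: [-3.141, -0.002, 2.834]
ft_force: [-0.7, 0.5, -0.5]
opening: 0.008
grip_force: 0.0
```

```bash
python3 look.py w3
python3 - <<'E'
from h import *
z=np.load('w3.npz'); C=cloud(z['d'],z['K'],z['D'],z['M'])
for s in range(-24,26,6):
    p=np.array([602.3+.953*s,55.4-.304*s]); m=(np.hypot(*(C[...,:2]-p).transpose(2,0,1))<3)&(C[...,2]<100); print(s,m.sum(),np.median(C[m][:,2]).round(1))
E
```

```text
6.5 [603.4  55.9 349.5] [-3.1412e+00 -1.7000e-03  2.8335e+00] [-0.7  0.5 -0.5] 0.00846349956737624
box [276. 206.] [ 232  171   88   82 4082] ((601.8827514648438, 55.468074798583984), (72.23006439208984, 70.9217529296875), 72.24140930175781) 62.8264407825383
box [171. 212.] [ 118  173   98   89 4767] ((579.19970703125, -33.45267868041992), (70.9113998413086, 72.37574768066406), 78.56388092041016) 62.805316030894005
box [ 71. 233.] [  16  194  102   84 4675] ((568.06298828125, -122.70133972167969), (72.95794677734375, 71.86368560791016), 75.99363708496094) 63.07780556873445
top [265.  72.] 3327 ((497.625732421875, 81.59554290771484), (42.430564880371094, 42.71714401245117), 40.94436264038086) [84.6 85.9 87.1]
top [65. 75.] 4317 ((457.5946350097656, -50.687103271484375), (42.94889450073242, 42.142215728759766), 80.29975891113281) [74.8 92.6 94. ]
top [276. 216.] 2619 ((602.3069458007812, 55.38638687133789), (37.918582916259766, 51.44358444213867), 72.29653930664062) [72.2 76.4 81.5]
top [159. 226.] 2035 ((578.914306640625, -33.5438232421875), (39.61311721801758, 40.46775436401367), 86.97599029541016) [81.1 86.2 88.7]
top [ 59. 242.] 1857 ((568.139404296875, -122.41533660888672), (36.33489227294922, 35.93647384643555), 76.46739959716797) [71.5 74.9 76.1]
-24 77 79.1
-18 44 80.9
-12 43 79.5
-6 41 78.2
0 41 77.0
6 37 75.5
12 35 74.5
18 35 73.7
24 17 72.4
```

Rocker slope measures 0.2, so it is fully tipped. Now to above the key, then press.

Emit:
carry_out:
  series:
    - [-0.007, -0.06, 0, -4, 0]
    - [-0.014, -0.12, 0, -4, 0]
    - [-0.0203, -0.175, 0, -4, 0]
    - [-0.0203, -0.182, 0.02, -4, 0]
    - [-0.0203, -0.182, 0.06, -4, 0]
    - [-0.0203, -0.182, 0.08, -4, 0]
    - [-0.0203, -0.182, 0.08, -4, 0]

```text
t: 7.42
eef_pos: [567.5, -123.9, 268.4]
tcp_rot: [3.141, -0.004, 2.903]
ft_force: [0.3, -0.8, -0.3]
opening: 0.001
grip_force: 0.0
```

Tip at 78.4, key top at 75; pressing to 68 commanded.

Emit:
carry_out:
  series:
    - [0, 0, 0.005, 0, 0]
    - [0, 0, 0.009, 0, 0]
    - [0, 0, 0.011, 0, 0]
    - [0, 0, 0.011, 0, 0]
    - [0, 0, 0.011, 0, 0]

```text
t: 8.05
eef_pos: [567.8, -123.8, 260.2]
tcp_rot: [-3.142, 0.001, 2.903]
ft_force: [0.5, -0.1, 4.9]
opening: 0.005
grip_force: 2.4
```

Emit:
carry_out:
  series:
    - [0, 0, 0.0015, 0, 0]
    - [0, 0, 0.003, 0, 0]
    - [0, 0, 0.003, 0, 0]
    - [0, 0, 0.003, 0, 0]

```text
t: 8.55
eef_pos: [567.7, -123.7, 259.0]
tcp_rot: [-3.141, 0.003, 2.903]
ft_force: [-5.7, 1.3, 26.9]
opening: 0.002
grip_force: 13.4
```

Bottomed at 69 mm with 27 N, so the key is fully in. I'll lift clear.

Emit:
carry_out:
  series:
    - [0, 0, -0.02, 0, 0]
    - [0, 0, -0.08, 0, 0]
    - [0, 0, -0.12, 0, 0]
    - [0, 0, -0.12, 0, 0]
    - [0, 0, -0.12, 0, 0]

```text
t: 9.18
eef_pos: [567.2, -123.6, 375.8]
tcp_rot: [3.141, -0.002, 2.903]
ft_force: [-0.5, -0.0, -0.4]
opening: 0.004
grip_force: 0.0
```

```bash
python3 look.py w4
```

```text
9.175 [ 567.2 -123.6  375.8] [ 3.1413e+00 -1.6000e-03  2.9033e+00] [-0.5 -0.  -0.4] 0.004143177108643627
box [371. 191.] [ 334  155   83   79 4232] ((579.0108032226562, -34.5713996887207), (72.15950012207031, 72.20233917236328), 78.45303344726562) 62.633441394473124
box [469. 193.] [ 429  157   95   80 3472] ((602.999755859375, 54.84036636352539), (72.69535827636719, 71.61005401611328), 72.259033203125) 62.706364776332094
box [177. 198.] [ 135  160   82   78 5518] ((540.0538940429688, -210.86827087402344), (70.7804946899414, 72.1036605834961), 74.62290954589844) 62.91451129394221
box [277. 203.] [ 237  168   80   76 4276] ((567.9244995117188, -123.66969299316406), (72.23967742919922, 71.58819580078125), 76.22980499267578) 62.982174355769104
top [335.  54.] 3111 ((457.4407653808594, -52.13561248779297), (42.04951477050781, 42.396942138671875), 76.82926940917969) [80.8 92.7 94. ]
top [513.  67.] 3251 ((497.49810791015625, 81.26834869384766), (42.81159973144531, 42.89955139160156), 40.163429260253906) [75.  85.5 86.8]
top [483. 201.] 2411 ((602.9761352539062, 55.454586029052734), (39.77552795410156, 50.814353942871094), 72.59000396728516) [71.3 75.8 81.6]
top [381. 201.] 1800 ((578.9677734375, -34.464508056640625), (40.753440856933594, 40.49266815185547), 21.851612091064453) [81.  86.  88.5]
top [277. 210.] 1562 ((567.58935546875, -123.51921081542969), (36.0474967956543, 34.86000442504883), 76.39373779296875) [73.  74.8 76.1]
top [173. 203.] 178 ((539.9270629882812, -211.68643188476562), (13.08756160736084, 12.862092971801758), 46.8221435546875) [69.7 70.8 72. ]
```

View pics/w4.png

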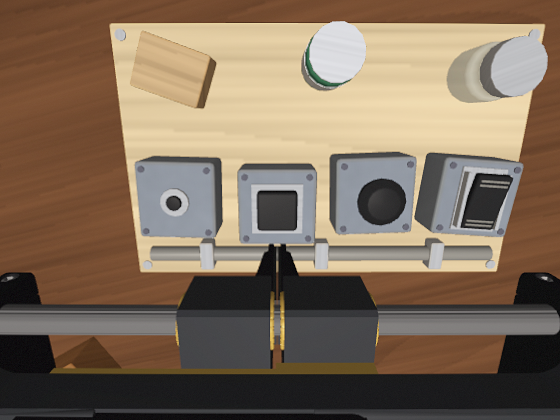

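The picture shows the pin home at (173,203), the key back up at (277,210), the stop head untouched at (381,201), the rocker tipped at (483,201), and the jar, tin and block all standing. The gripper is clear.

```bash
python3 -c "
from cell import env
print(env.job_done())"
```

```text
the job is handed in; nothing more can be done
None
```

I handed the job in at about 9.2 s of robot time: the breaker pin is home, the rocker is fully tipped, the start key was pressed and came back up, the stop head was not pushed, the jar, block and tin still stand, and the arm is clear; the hand-in returned no verdict.

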